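Load the chip plate on the reader's two pins and shut the cover

TASK

Load the reader: take the chip plate (the metal plate with the glass chip on its top) out of the storage tray, lower it gently, without letting it drop, into the reader's nest so that both dowel pins pass through its two holes and it lies fully home on the nest floor, then shut the reader's cover over it. Leave the plain blanking plate in its pocket of the tray.

Things in the scene. Friction and masses are not known exactly. Their poses are not given: they have to be found in the camera images.
- plate_mid (a point): Centre (half-way up) of the chip plate: loose aluminium plate 64 (x) x 50 (y) x 12 mm (z), 0.08-0.13 kg, chip side up in one of the two tray pockets. A flat black frame 40 x 24 mm with a glass chip (under 2 mm high, centred at y = -9 mm) tells it from the blanking plate. It fits the reader only with its hole side (+y) towards the cover's hinge, its axes along those of the seat.
- plate_hole_a (a point): Centre, at the underside, of one of the chip plate's two 7.5 mm through-holes for the dowel pins, at x = -23, y = +16 mm from the plate's centre; it goes on pin a.
- plate_hole_b (a point): The same for the other hole, at x = +23, y = +16 mm from the plate's centre; it goes on pin b.
- blank_mid (a point): Centre (half-way up) of the blanking plate in the other pocket: size, holes and metal as the chip plate, but a plain top without chip. It stays in its pocket.
- tray: Fixed grey storage tray 162 (x) x 70 (y) x 32 mm high, origin at the centre of its underside. Two pockets 72 x 58 mm end to end, centres at x = -39 and +39 mm, floors 6 mm above the bench; 6 mm walls rise 14 mm above a stored plate's top. The plates' axes lie along the tray's within 0.03 rad, centres within 1.5 mm of the pockets'. Which plate is in which pocket varies.
- tray_gap (a point): Middle of the +y side wall at the pocket at x = -39 mm, on the pocket floor: there, and likewise at the other pocket and on the -y side, the wall has a gap 44 mm wide, open to the outside, for the fingers. So in the tray a plate can be gripped only across its 50 mm width (y); its ends are shut in by walls.
- reader: White table-top reader, fixed; origin on the bench under the centre of its nest. Box 152 mm in x (-76 to +76), 210 mm in y (-165 to +45), rim 56 mm high, a screen on the -y part (to 60 mm). Between tray and reader some 0.2 m of bench is clear: room to set the plate down and grip it again at a right angle, as tray and nest leave room for fingers on different sides.
- seat (a point): Centre of the nest floor, 30 mm above the bench, 26 mm below the rim. A plate fully home has the centre of its underside here and the same axes. The nest is 72 (x) x 58 (y) mm, with full-height walls and no room for fingers along its y sides.
- recess (a point): Floor centre, 22.5 mm above the bench, of the finger recess at the nest's -x end; its like is at the +x end. Each is 40 mm wide (y -20 to +20 mm from the seat) and reaches from 36 to 68 mm from the seat along x, open above. So in the nest a plate can be held only by its two ends, across its 64 mm length.
- pin_a (a point): Tip of a steel dowel pin, 6 mm across, tapered over its last 3 mm, 10 mm tall above the nest floor, at x = -23, y = +16 mm from the seat.
- pin_b (a point): Tip of the other, equal dowel pin, at x = +23, y = +16 mm from the seat.
- lid (a joint): Angle of the reader's cover, rad: 0 shut, 1.75 to 2.1 at the start (open, leaning outwards over the reader's +y side), stop at 2.2. The stiff hinge stays where it is left (1 to 2 N at the free edge moves it). Push it over from outside and press it down on top near its free edge. Ribs under it clear a plate fully home, but not one standing on the pins.
- lid_hinge (a point): Middle of the cover's hinge line, which runs along the reader's x at y = +41 mm from the seat, 60.5 mm above the bench. The shut cover reaches from here 78 mm towards -y, is 144 mm long in x, 7 mm thick, its top 64 mm above the bench.
- lid_edge (a point): Middle of the cover's free edge, 78 mm from the hinge line, half-way through its thickness. A finger tab 40 mm long sticks out 6 mm beyond it.
Mind the look-alikes: they are no part of the job. What is shaped like the part that bears plate_mid but brown or purple is not meant.

How it is judged:
By the outcome, as a careful person would: the job done as asked, in the order asked, and still so for the second after the job is handed in, with the robot touching nothing.
It also fails if it takes over 61 s, if anything falls off the work surface, if the arm or the gripper's body presses on something with over 40 N, if the wrist force passes 120 N, or if a joint passes its speed limit or range.

ROBOT

A 7-joint arm with a two-finger parallel gripper is mounted at the origin on the work surface. World frame = base frame: x ahead of the robot, y to its left, z up, the work surface at z = 0. Lengths are in mm, angles in rad, forces in N, time in s.
With the tool pointing down it reaches from about 350 to 775 mm from the base axis. Payload 3.1 kg.
Tool frame: the origin (TCP) lies at the very end of the fingers, on their centre line; the grasp point (between the pads) lies 19 mm behind it; z points along the fingers, y is the direction in which the jaws open and shut (so a half turn about z gives the same grasp; the last joint's range is limited). The gripper opens to 85 mm and grips with 20 to 120 N. Pads are 22 mm wide; open, the fingers measure 114 mm over their backs; the gripper's body (76 mm by 85 mm) begins 54 mm behind the grasp point. The pads swing forward as they close: fully open they stand 13 mm farther back than shut.
Start: joints at [1.099, 0.311, 0.014, 1.512, -0.004, 1.319, -0.027], TCP at [229.212, -499.979, 231.304] pointing down, gripper open.
Joint ranges: [-2.7, 2.7], [-0.3, 1.91], [-1.27, 1.3], [0.12, 2.57], [-1.44, 4.58], [0.2, 2.03], [-3.05, 3.05]. Speed limits (rad/s): [2.79, 2.79, 3.14, 3.14, 3.14, 3.14, 3.14].

INTERFACE

Orientations are given as a unit quaternion [w, x, y, z].
In Python, from workcell import manip gives the robot as it stands.
- The arm moves only by the tool drive_tool, never from a script. Its argument "steps" is one flat list of numbers, 7 for each row, row after row: the turn, a rotation vector about the tool's x, y, z in rad, then the shift along the tool's x, y, z in cm, then the finger opening in cm, from 0 to 8.54. In form: [ax, ay, az, tx, ty, tz, gripper, ax, ay, az, tx, ty, tz, gripper, ...]. A call has 1 to 20 rows; each row is the pose to reach, as a shift and turn from the pose commanded when the call began, along the tool's axes at that moment; what a row does not reach only later rows make up. A row lasts 1/10 s, in which the tool goes at most 50 mm and 8.59 degrees, less where a joint would pass 70% of its speed; a pose out of reach is approached as far as the arm can. A call with a gripper value outside its range is refused whole. The fingers move at their own pace and stop on an object; the grip force is fixed at half the most. Time passes only in rows, so rows that repeat a pose let the fingers close. It gives the time, the measured TCP pose, the force and the opening at its end, in the units of the state.
- manip.read_state(): the state, without advancing time (a new reading comes with each control period).
- manip.get_image(name): name is "scene" or "top"; returns the picture (400x640x3 uint8, red, green, blue); there is no depth.
- manip.camera_info(name): a dict with "vfov" (degrees; the focal length in pixels is half the picture's height over the tangent of half this angle, whatever the lens; pixels are square), "cx", "cy" (the principal point, pixels), "rvec" (rotation vector, rad) and "tvec" (3), from world to camera coordinates, as OpenCV has them. Camera axes: x right, y down, z forward; pixel columns grow to the right and rows downward; lengths in mm; the calibration is good to about 2 mm. A picture is of the moment at which its call begins. camera_info takes no time and is no camera call.
- manip.job_done(): hands the job in, once; it reports no verdict.
The state is a dict: "clock": time; "joint_positions": joint angles; "qvel": joint speeds; "joint_torque": joint torques, N m; "tcp_pos": TCP position; "tool_rot": TCP orientation; "wrist_force": force on the tool from outside, world axes, zero at the start; "torque": the same for the moment, N m; "grip_width": opening from 0.0 (shut) to 1.0 (fully open).
Only numpy, scipy, OpenCV 4.12 (cv2) and the standard library are available. Lean on these libraries where they do the work, as an engineer would, in place of code of your own. Each camera call takes 0.05 s, during which the arm holds its last target.

## Working session

There is one attempt and no reset: what is moved stays moved. The work goes in short steps, Python scripts to look and compute and a tool call to move; the robot and the scene stay as the last step left them, time stands still between calls to the robot, and variables do not carry over. Pictures are saved under pics/ and viewed, and the job is handed in when it is done.

Besides the shell and the picture viewer there is one more tool, called after "Emit:" as a command line: name --argument value ..., lists and objects as JSON in quotes. drive_tool: Moves the arm, as the interface text tells. Its arguments: {"type":"object","properties":{"steps":{"type":"array"}},"required":["steps"]}

```bash
ls; mkdir -p pics; python3 - <<'E'
from workcell import manip
import cv2
for n in("scene","top"):
    im=manip.get_image(n); cv2.imwrite(f"pics/{n}0.png",im[:,:,::-1]); print(manip.camera_info(n))
s=manip.read_state(); print(s)
E
```

```text
pics
{'vfov': 53.28309491298866, 'cx': 323.32497377867463, 'cy': 193.30315259808864, 'rvec': array([ 2.29391194,  1.15291965, -0.35662263]), 'tvec': array([-260.04169333, -274.70146102, 1357.92778303])}
{'vfov': 57.997259118489254, 'cx': 324.725003271983, 'cy': 205.9964479924717, 'rvec': array([ 2.17610317, -2.13946501,  0.13207044]), 'tvec': array([-33.24999794, 487.42291758, 833.30616794])}
{'clock': 0.1, 'joint_positions': array([ 1.09931437,  0.31164274,  0.01394983,  1.51289121, -0.00442652,
        1.31922645, -0.02721672]), 'qvel': array([-0.00027746, -0.00124812,  0.00018141, -0.00287617, -0.00113673,
       -0.00066987, -0.00067253]), 'joint_torque': array([ 8.27272397e-04, -3.80854011e+01,  1.46918586e-01, -2.31241053e+01,
        1.25219207e-02,  8.12183192e-03, -1.76786809e-06]), 'tcp_pos': array([ 228.93596319, -499.36105674,  230.33344617]), 'tool_rot': array([-1.03822828e-03,  9.76989037e-01,  2.13286849e-01, -2.52525581e-04]), 'wrist_force': array([0.23963468, 0.09849831, 0.57314359]), 'torque': array([ 0.0406101,  0.0099589, -0.0230856]), 'grip_width': 0.9991038867737045}
```

View pics/scene0.png

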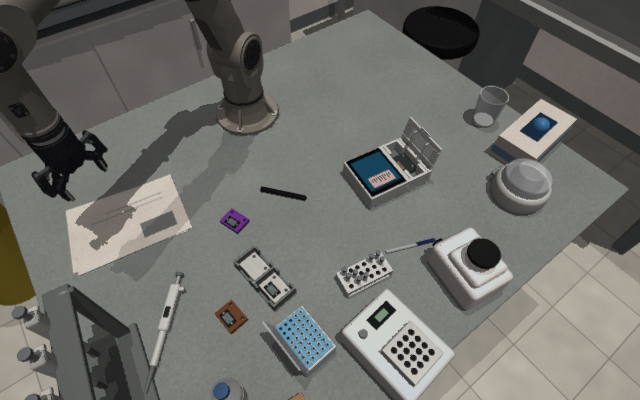

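View pics/top0.png

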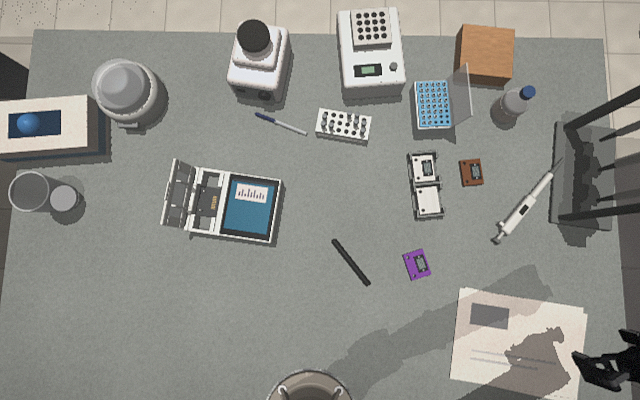

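The top view shows the tray at about (425,185), with a chip plate in its upper pocket at (427,168) and a plain blank at (427,202). The look-alikes are brown at (471,172) and purple at (417,264). The reader is at about (222,205), with the cover open to its left. Next I'll crop in close.

```bash
python3 - <<'E'
import cv2,numpy as np
t=cv2.imread("pics/top0.png");s=cv2.imread("pics/scene0.png")
a=cv2.resize(t[140:230,395:455],None,fx=6,fy=6,interpolation=cv2.INTER_CUBIC)
b=cv2.resize(s[240:315,225:305],None,fx=5,fy=5,interpolation=cv2.INTER_CUBIC)
c=np.zeros((540,800,3),np.uint8);c[:540,:360]=a;c[:375,400:800]=b;cv2.imwrite("pics/trayc.png",c)
a=cv2.resize(t[150:250,155:290],None,fx=5.9,fy=5.9,interpolation=cv2.INTER_CUBIC);cv2.imwrite("pics/readc.png",a)
b=cv2.resize(s[110:210,335:445],None,fx=5.9,fy=5.9,interpolation=cv2.INTER_CUBIC);cv2.imwrite("pics/readc2.png",b)
E
```

```text
(no output)
```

View pics/trayc.png

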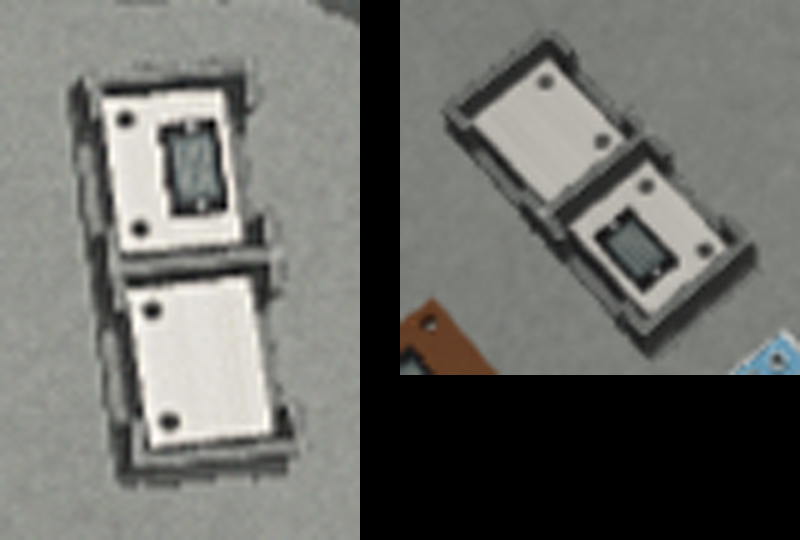

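View pics/readc.png

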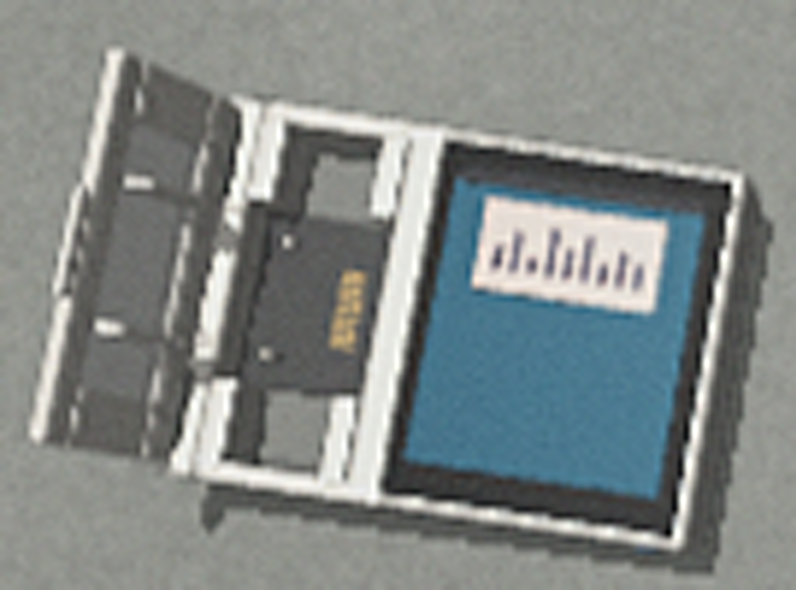

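View pics/readc2.png

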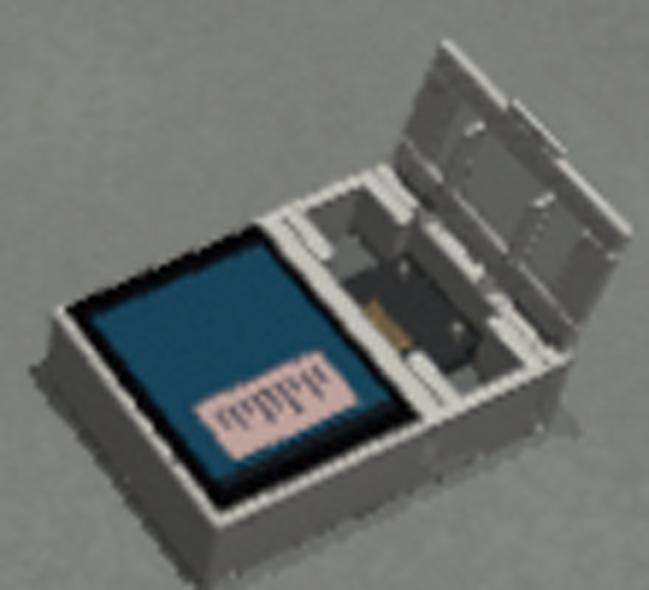

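```bash
cat > h.py <<'E'
import numpy as np,cv2
from workcell import manip
def cam(n):
    c=manip.camera_info(n);R=cv2.Rodrigues(np.array(c['rvec']))[0];f=200/np.tan(np.radians(c['vfov']/2))
    return R,np.array(c['tvec']),f,c['cx'],c['cy']
def ray(n,p):
    R,t,f,cx,cy=cam(n);d=R.T@np.array([(p[0]-cx)/f,(p[1]-cy)/f,1.]);return -R.T@t,d
def onz(n,p,z):
    o,d=ray(n,p);return o+d*(z-o[2])/d[2]
def proj(n,X):
    R,t,f,cx,cy=cam(n);q=R@np.array(X,float)+t;return np.array([f*q[0]/q[2]+cx,f*q[1]/q[2]+cy])
def tri(ps):
    A=np.zeros((3,3));b=np.zeros(3)
    for n,p in ps:
        o,d=ray(n,p);d=d/np.linalg.norm(d);M=np.eye(3)-np.outer(d,d);A+=M;b+=M@o
    return np.linalg.solve(A,b)
def avg(n,k):
    return np.mean([manip.get_image(n)[:,:,::-1].astype(float) for _ in range(k)],0)
E
python3 - <<'E'
from h import *
for n in("scene","top"):
    print(n,-cam(n)[0].T@cam(n)[1])
    im=avg(n,6); np.save(f"pics/{n}.npy",im)
print("base",proj("top",[0,0,0]))
r=lambda n,x,y,z:print(n,(x,y),np.round(onz(n,(x,y),z),1))
for p in[(413+2.8,140+19.7-0),(140/6+395,140+228/6)]: r("top",*p,18)
r("top",125/6+395,140+118/6,18)
print("pins");r("top",155+288/5.9,150+240/5.9,40);r("top",155+265/5.9,150+352/5.9,40)
E
```

```text
scene [ 958.04758027 -398.9774514   953.94563058]
top [382.26257422 -26.25531723 886.71969367]
base [310.32742162 417.05544612]
top (415.8, 159.7) [ 608.2 -247.5   18. ]
top (418.3333333333333, 178.0) [ 562.4 -253.1   18. ]
top (415.8333333333333, 159.66666666666666) [ 608.3 -247.6   18. ]
pins
top (203.81355932203388, 190.67796610169492) [518.5 262.9  40. ]
top (199.91525423728814, 209.66101694915255) [472.9 269.5  40. ]
```

```bash
python3 - <<'E'
from h import *
T=np.load("pics/top.npy");S=np.load("pics/scene.npy")
c=np.zeros((600,800,3))
c[:,:400]=cv2.resize(T[180:222,185:213],(400,600),interpolation=cv2.INTER_NEAREST)
c[:400,400:]=cv2.resize(S[140:176,387:423],(400,400),interpolation=cv2.INTER_NEAREST)
cv2.imwrite("pics/pins.png",c)
g=T.mean(2)
print(g[186:196,198:209].astype(int));print(g[205:215,194:206].astype(int))
gs=S.mean(2);
for n,G,ps in(("top",g,[(415.8,159.7),(418.3,178)]),):
  for p in ps:
    x,y=map(round,p);print(G[y-4:y+5,x-4:x+5].astype(int))
E
```

```text
[[ 78  83  62  55  53  59  65  61  77 115 122]
 [ 79  82  60  71  75  74  57  70  87  89  89]
 [ 78  85  59  85  92  92  77  87  90  89  87]
 [ 81  78  56  85  88  87  88  91  91  92  90]
 [ 83  72  52  84  80 183 128  82  87  91  91]
 [ 83  67  50  84  84 182 126  74  87  90  91]
 [ 83  65  52  86  88  89  82  81  89  91  91]
 [ 84  63  52  83  89  87  88  90  91  91  91]
 [ 78  56  68  88  91  90  90  91  90  90  91]
 [ 77  54  87  89  92  91  88  91  89  90  92]]
[[ 73  82  74  74  87  91  88  88  89  90  90  89]
 [ 79  80  64  86  89  88  89  89  90  89  91  91]
 [ 78  83  55  85  90  87  88  90  89  89  89  89]
 [ 80  83  56  84  88  85  89  87  89  91  89  91]
 [ 80  78  56  82  86 158 142  94  83  88  88  90]
 [ 81  73  52  84  83 156 139  89  65  86  89  90]
 [ 82  66  72  87  89  84  86  82  74  87  91  89]
 [ 79  54  86  91  87  87  88  89  89  91  88  89]
 [ 66  48  81  89  88  89  89  88  90  90  88  90]
 [197  98  77  86  84  89  89  88  91  88  90  88]]
[[175 183 179 182 180 182 180 176 206]
 [234 243 242 228 231 237 232 228 226]
 [204 236 211 155 155 207 223 221 220]
 [173 237 147  54  54 153 217 221 221]
 [154 238 140  50  66 158 218 223 226]
 [138 233 209 168 173 210 222 220 232]
 [137 231 234 226 226 224 221 221 234]
 [116 226 230 225 220 219 220 221 233]
 [ 73 224 230 224 219 218 219 220 228]]
[[203 231 224 222 221 221 221 220 236]
 [181 229 228 230 221 223 223 221 234]
 [157 231 228 192 161 201 223 222 227]
 [151 232 196  96  58 136 210 222 220]
 [157 233 190  71  27 105 208 222 219]
 [132 227 228 175 129 182 225 225 221]
 [127 231 241 235 219 233 234 234 233]
 [133 180 204 193 189 187 175 173 168]
 [138  82 100  80  72  80  73  67  69]][ WARN:0@0.669] global loadsave.cpp:1063 imwrite_ Unsupported depth image for selected encoder is fallbacked to CV_8U.
```

View pics/pins.png

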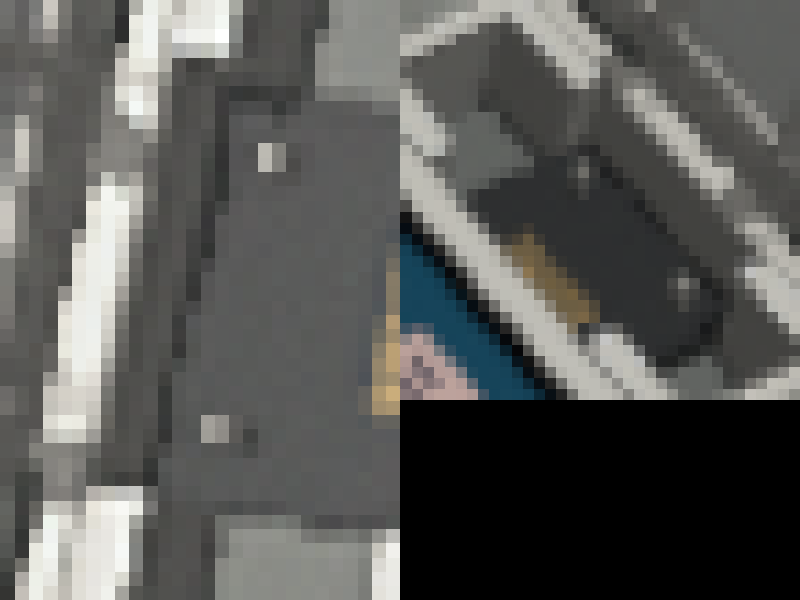

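```bash
python3 - <<'E'
from h import *
T=np.load("pics/top.npy");S=np.load("pics/scene.npy");g=T.mean(2);gs=S.mean(2)
def dark(G,p,r=3,ref=215):
    x,y=map(round,p);w=np.clip(ref-G[y-r:y+r+1,x-r:x+r+1],0,None);w[w<15]=0
    yy,xx=np.mgrid[y-r:y+r+1,x-r:x+r+1];return (xx*w).sum()/w.sum(),(yy*w).sum()/w.sum()
hb=dark(g,(415.4,159.5),2);ha=dark(g,(418.2,177.6),2)
print(ha,hb);A=onz("top",ha,18);B=onz("top",hb,18)
def frame(A,B):
    d=B-A;yaw=np.arctan2(d[1],d[0]);L=np.hypot(*d[:2]);u=np.array([np.cos(yaw),np.sin(yaw)]);v=np.array([-u[1],u[0]])
    return (A+B)[:2]/2-16*v,np.degrees(yaw),L
print("plate holes",A,B,frame(A,B))
# white region
m=((T.min(2)>165)).astype(np.uint8);m[:140]=0;m[230:]=0;m[:,:395]=0;m[:,455:]=0
for c in cv2.findContours(m,cv2.RETR_EXTERNAL,cv2.CHAIN_APPROX_NONE)[0]:
    if cv2.contourArea(c)>200:
        r=cv2.minAreaRect(c);q=np.array([onz("top",p,18)[:2] for p in cv2.boxPoints(r)]);print("white rect",r,q.mean(0),np.round(q,1))
pb=(203.3,190.5);pa=(199.47,209.5)
PA=onz("top",pa,40);PB=onz("top",pb,40);print("pins",PA,PB,frame(PA,PB))
# scene pins: bright blobs
for p in((403.5,155.5),(412.5,165.5)):
    x,y=map(round,p);print(gs[y-4:y+5,x-4:x+5].astype(int))
print(proj("scene",PA),proj("scene",PB),proj("scene",A),proj("scene",B))
E
```

```text
(np.float64(417.8226223740039), np.float64(177.65818068922695)) (np.float64(415.4577425702608), np.float64(159.45426106261667))
plate holes [ 563.21378189 -251.81372879   18.        ] [ 608.79428301 -246.65173738   18.        ] (array([ 587.80452297, -265.13110514]), np.float64(6.461217535755966), np.float64(45.87186761446786))
white rect ((427.8999328613281, 199.8000030517578), (26.728639602661133, 20.5060977935791), 81.8698959350586) [ 508.98596192 -275.5083084 ] [[ 537.4 -246.6]
 [ 545.4 -296.4]
 [ 480.5 -304.2]
 [ 472.6 -254.9]]
white rect ((423.10772705078125, 167.86155700683594), (26.295364379882812, 19.845556259155273), 82.87498474121094) [ 588.09651983 -265.15961377] [[ 617.2 -237.3]
 [ 624.3 -286.1]
 [ 558.9 -292.8]
 [ 551.9 -244.5]]
pins [473.31273497 270.56518951  40.        ] [518.86894166 264.16633934  40.        ] (array([493.86531603, 251.52130007]), np.float64(-7.995489468466077), np.float64(46.00340478844683))
[[ 65  71  80  63  60  64  65  64  64]
 [ 63  66  57  46  39  61  65  65  65]
 [ 48  46  56  81  48  43  62  64  64]
 [ 47  48  66 106  57  32  45  61  65]
 [ 46  47  53  72  52  44  33  46  62]
 [ 47  46  44  60  46  46  47  45  44]
 [ 46  47  46  46  46  47  47  44  33]
 [ 47  46  47  46  47  47  47  47  44]
 [ 46  46  47  47  47  47  47  46  47]]
[[ 47  46  47  46  49  62  64  64  65]
 [ 47  46  46  47  45  43  61  64  65]
 [ 47  47  46  53  70  44  43  62  68]
 [ 47  46  47  70 119  79  32  43  61]
 [ 47  46  47  58  80  61  45  32  46]
 [ 47  48  46  47  67  51  46  42  46]
 [ 47  47  47  47  48  45  41  33  59]
 [ 47  47  47  47  48  43  25  36  67]
 [ 49  46  46  46  44  40  31  41  65]]
[402.94069774 154.16543389] [411.97823468 164.57163321] [273.49878101 276.29973696] [285.32642715 289.10614935]
```

```bash
cat >> h.py <<'E'
def go(x,y,z,yaw=None):
    """delta from measured pose to target TCP, tool pointing down with tool-x at yaw deg"""
    from scipy.spatial.transform import Rotation as Ro
    s=manip.read_state();q=s['tool_rot'];R=Ro.from_quat([q[1],q[2],q[3],q[0]])
    cy=np.degrees(np.arctan2(R.as_matrix()[1,0],R.as_matrix()[0,0]))
    if yaw is None: yaw=cy
    Rt=Ro.from_euler('z',yaw,degrees=True)*Ro.from_euler('x',180,degrees=True)
    rv=(R.inv()*Rt).as_rotvec();t=R.inv().apply(np.array([x,y,z])-s['tcp_pos'])/10
    print("clk",s['clock'],"tcp",np.round(s['tcp_pos'],1),"yaw",round(cy,2),"F",np.round(s['wrist_force'],1),"grip",round(s['grip_width'],3))
    print("rv",np.round(rv,3),"t cm",np.round(t,2))
E
python3 -c "
from h import *
go(588,-265,90,6.7)"
```

```text
clk 0.7 tcp [ 229.2 -500.   231.3] yaw 24.63 F [-0.1  0.4  0.4] grip 0.999
rv [0.    0.    0.313] t cm [42.41 -6.41 14.13]
```

Emit:
drive_tool --steps '[0,0,0.313,14,-2.1,0,6.2,0,0,0.313,28,-4.2,2,6.2,0,0,0.313,38,-5.8,6,6.2,0,0,0.313,42.4,-6.4,9,6.2,0,0,0.313,42.4,-6.4,12,6.2,0,0,0.313,42.4,-6.4,14.1,6.2,0,0,0.313,42.4,-6.4,14.1,6.2,0,0,0.313,42.4,-6.4,14.1,6.2,0,0,0.313,42.4,-6.4,14.1,6.2,0,0,0.313,42.4,-6.4,14.1,6.2,0,0,0.313,42.4,-6.4,14.1,6.2,0,0,0.313,42.4,-6.4,14.1,6.2]'

```text
clock: 1.9
tcp_pos: [587.0, -266.9, 90.6]
tool_rot: [0.001, 0.998, 0.058, -0.001]
wrist_force: [-0.9, -0.4, -0.0]
grip_width: 0.727
```

```bash
python3 -c "
from h import *
go(588,-265,30,6.7)
p=proj('scene',[588,-265,90]);print(p)
i=manip.get_image('scene')[:,:,::-1];cv2.imwrite('pics/s1.png',cv2.resize(i[200:320,200:340],None,fx=5,fy=5,interpolation=cv2.INTER_CUBIC))
s=manip.read_state();print(proj('scene',s['tcp_pos']))
"
```

```text
clk 1.9 tcp [ 587.  -266.9   90.6] yaw 6.63 F [-0.9 -0.4 -0. ] grip 0.727
rv [ 0.002  0.001 -0.001] t cm [ 0.13 -0.19  6.06]
[271.51137168 274.93265234]
[269.97760239 275.04658645]
```

View pics/s1.png

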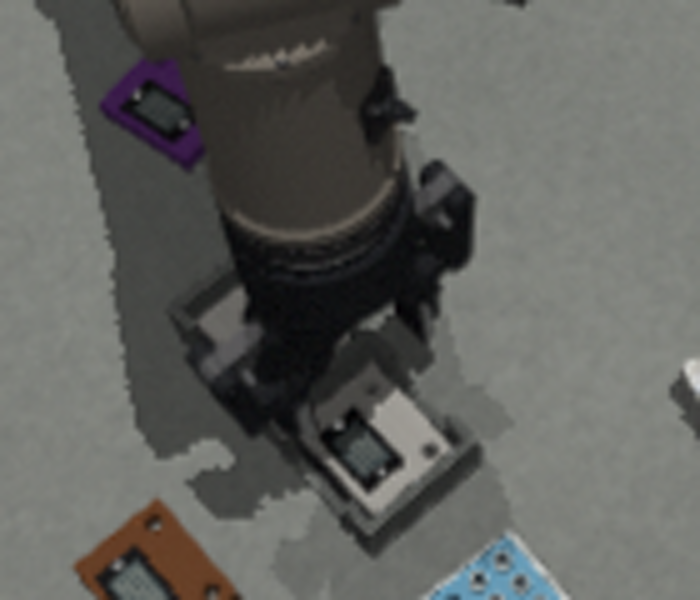

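Emit:
drive_tool --steps '[0,0,0,0.1,-0.15,2,6.2,0,0,0,0.1,-0.15,4,6.2,0,0,0,0.1,-0.15,5.5,6.2,0,0,0,0.1,-0.15,6.5,6.2,0,0,0,0.1,-0.15,7.0,6.2,0,0,0,0.1,-0.15,7.0,6.2]'

```text
clock: 2.55
tcp_pos: [588.3, -264.0, 20.0]
tool_rot: [-0.0, 0.998, 0.058, -0.0]
wrist_force: [-0.1, 0.8, -0.2]
grip_width: 0.729
```

```bash
python3 -c "
from h import *
go(588,-265,8,6.7)
i=manip.get_image('scene')[:,:,::-1];cv2.imwrite('pics/s2.png',cv2.resize(i[220:320,210:330],None,fx=6,fy=6,interpolation=cv2.INTER_CUBIC))
"
```

```text
clk 2.55 tcp [ 588.3 -264.    20. ] yaw 6.65 F [-0.1  0.8 -0.2] grip 0.729
rv [-0.     0.001 -0.001] t cm [-0.04  0.1   1.2 ]
```

View pics/s2.png

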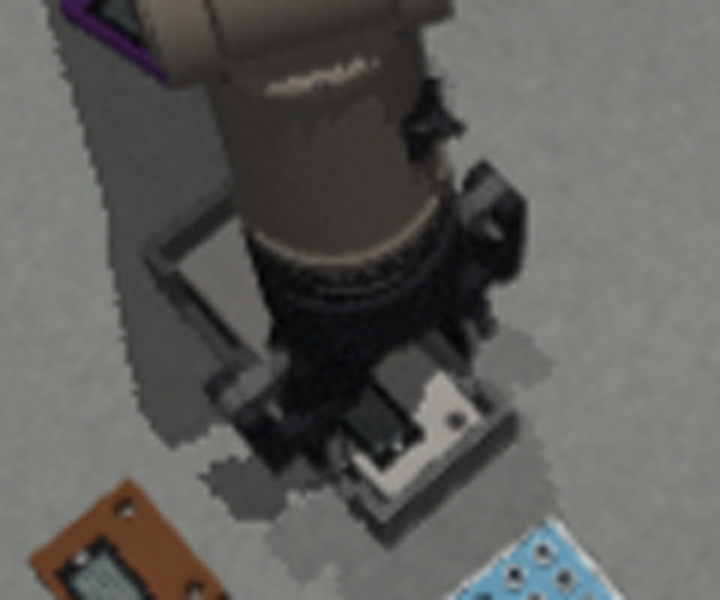

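Emit:
drive_tool --steps '[0,0,0,0,0.1,0.4,6.2,0,0,0,0,0.1,0.8,6.2,0,0,0,0,0.1,1.1,6.2,0,0,0,0,0.1,1.1,6.2]'

```text
clock: 3.0
tcp_pos: [588.4, -264.3, 8.7]
tool_rot: [-0.0, 0.998, 0.058, -0.001]
wrist_force: [-0.6, -0.7, 0.2]
grip_width: 0.724
```

Emit:
drive_tool --steps '[0,0,0,0,0,0.2,6.2,0,0,0,0,0,0.2,6.2]'

```text
clock: 3.2
tcp_pos: [588.8, -264.4, 7.1]
tool_rot: [-0.0, 0.998, 0.058, -0.0]
wrist_force: [-0.3, -0.1, -0.0]
grip_width: 0.723
```

Emit:
drive_tool --steps '[0,0,0,0,0,-0.05,5.4,0,0,0,0,0,-0.05,5.4,0,0,0,0,0,-0.05,4.6,0,0,0,0,0,-0.05,4.4,0,0,0,0,0,-0.05,4.4,0,0,0,0,0,-0.05,4.4]'

```text
clock: 3.8
tcp_pos: [589.5, -264.8, 8.6]
tool_rot: [0.0, 0.998, 0.058, 0.001]
wrist_force: [-0.8, 0.5, 5.6]
grip_width: 0.563
```

Emit:
drive_tool --steps '[0,0,0,0,0,-0.3,4.4,0,0,0,0,0,-0.9,4.4,0,0,0,0,0,-1.8,4.4,0,0,0,0,0,-3,4.4,0,0,0,0,0,-5,4.4,0,0,0,0,0,-7,4.4,0,0,0,0,0,-8,4.4,0,0,0,0,0,-8,4.4]'

```text
clock: 4.6
tcp_pos: [590.5, -265.1, 90.5]
tool_rot: [0.001, 0.998, 0.058, 0.002]
wrist_force: [0.4, -0.2, -0.8]
grip_width: 0.556
```

```bash
python3 -c "
from h import *
go(550,-60,90,-8)
i=manip.get_image('scene')[:,:,::-1];a=cv2.resize(i[200:320,200:340],(560,480),interpolation=cv2.INTER_CUBIC);cv2.imwrite('pics/s3.png',a)
"
```

```text
clk 4.6 tcp [ 590.5 -265.1   90.5] yaw 6.7 F [ 0.4 -0.2 -0.8] grip 0.556
rv [ 0.002 -0.005  0.256] t cm [-1.630e+00 -2.084e+01 -1.000e-02]
```

View pics/s3.png

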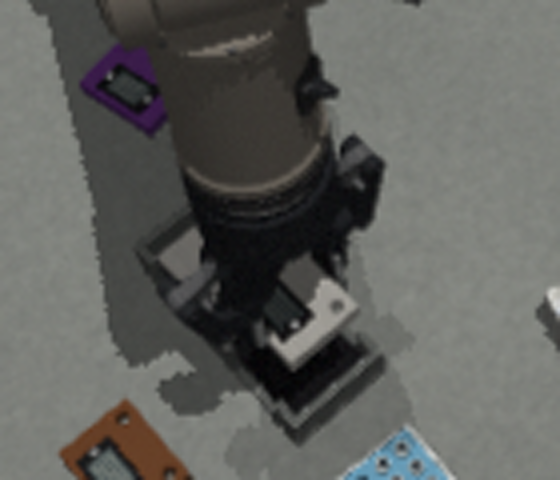

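Emit:
drive_tool --steps '[0,0,0.05,-0.3,-3.5,0,4.4,0,-0.002,0.13,-0.7,-7.5,0,4.4,0,-0.005,0.2,-1.1,-12,0,4.4,0,-0.005,0.256,-1.4,-16,1,4.4,0,-0.005,0.256,-1.6,-19,2.5,4.4,0,-0.005,0.256,-1.63,-20.84,4.5,4.4,0,-0.005,0.256,-1.63,-20.84,6.5,4.4,0,-0.005,0.256,-1.63,-20.84,7.5,4.4,0,-0.005,0.256,-1.63,-20.84,8.0,4.4,0,-0.005,0.256,-1.63,-20.84,8.0,4.4,0,-0.005,0.256,-1.63,-20.84,8.0,4.4]'

```text
clock: 5.75
tcp_pos: [549.1, -60.3, 8.3]
tool_rot: [0.0, 0.998, -0.07, -0.002]
wrist_force: [0.3, -0.1, -0.5]
grip_width: 0.563
```

```bash
python3 -c "
from h import *
go(550,-60,3,-8)
i=manip.get_image('top')[:,:,::-1];a=cv2.resize(i[140:240,280:420],(770,550),interpolation=cv2.INTER_CUBIC);cv2.imwrite('pics/t3.png',a)
"
```

```text
clk 5.75 tcp [549.1 -60.3   8.3] yaw -8.06 F [ 0.3 -0.1 -0.5] grip 0.563
rv [ 0.001  0.004 -0.001] t cm [ 0.09 -0.05  0.53]
```

View pics/t3.png

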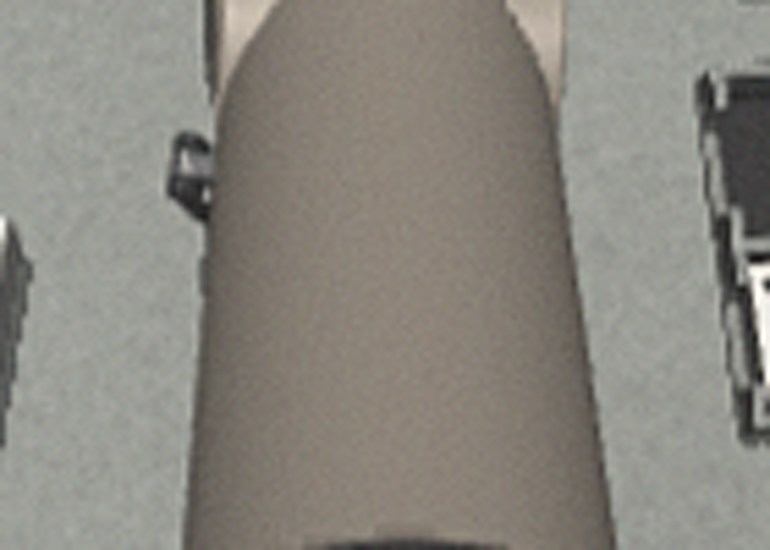

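Emit:
drive_tool --steps '[0,0,0,0,0,0.2,4.4,0,0,0,0,0,0.35,4.4,0,0,0,0,0,0.45,4.4,0,0,0,0,0,0.5,4.4]'

```text
clock: 6.2
tcp_pos: [548.3, -59.4, 2.7]
tool_rot: [0.0, 0.998, -0.07, -0.003]
wrist_force: [0.1, -0.6, -1.0]
grip_width: 0.565
```

Emit:
drive_tool --steps '[0,0,0,0,0,0.1,4.4,0,0,0,0,0,0.1,4.4]'

```text
clock: 6.4
tcp_pos: [548.3, -59.4, 2.5]
tool_rot: [0.0, 0.998, -0.069, -0.003]
wrist_force: [-2.5, 0.2, 4.8]
grip_width: 0.562
```

Emit:
drive_tool --steps '[0,0,0,0,0,0,5.6,0,0,0,0,0,0,6.4,0,0,0,0,0,-0.1,6.6,0,0,0,0,0,-1,6.6,0,0,0,0,0,-3,7.5,0,0,0,0,0,-6,8,0,0,0,0,0,-9,8]'

```text
clock: 7.1
tcp_pos: [548.5, -59.4, 93.0]
tool_rot: [0.0, 0.998, -0.069, -0.003]
wrist_force: [-0.6, 0.4, 0.7]
grip_width: 0.936
```

```bash
python3 -c "
from h import *
print(np.round(manip.read_state()['joint_positions'],2))
go(480,-230,110,82)
go(480,-230,110,-98)
"
```

```text
[ 0.14  0.44 -0.09  1.69  0.04  1.02 -1.67]
clk 7.1 tcp [548.5 -59.4  93. ] yaw -7.97 F [-0.6  0.4  0.7] grip 0.936
rv [-0.004  0.005 -1.57 ] t cm [-4.43 17.85 -1.66]
clk 7.1 tcp [548.5 -59.4  93. ] yaw -7.97 F [-0.6  0.4  0.7] grip 0.936
rv [0.005 0.004 1.571] t cm [-4.43 17.85 -1.66]
```

Emit:
drive_tool --steps '[0,0,-0.15,-1,4,0,7.6,0,0,-0.3,-2,8,0,7.6,0,0,-0.45,-3,12,0,7.6,0,0,-0.6,-4,16,0,7.6,0,0,-0.75,-4.4,17.8,0,7.6,0,0,-0.9,-4.4,17.8,0,7.6,0,0,-1.05,-4.4,17.8,0,7.6,0,0,-1.2,-4.4,17.8,0,7.6,0,0,-1.35,-4.4,17.8,0,7.6,0,0,-1.5,-4.4,17.8,0,7.6,0,0,-1.571,-4.4,17.8,0,7.6]'

```text
clock: 8.2
tcp_pos: [480.7, -229.8, 92.8]
tool_rot: [-0.001, 0.753, 0.658, -0.002]
wrist_force: [1.0, 0.1, -0.7]
grip_width: 0.889
```

```bash
python3 -c "
from h import *
go(548,-60,60,82)
for n,(a,b,c,d) in (('top',(140,240,280,420)),('scene',(160,260,240,380))):
    im=avg(n,4);np.save(f'pics/{n}4.npy',im)
    cv2.imwrite(f'pics/{n}4.png',cv2.resize(im[a:b,c:d],(770,550),interpolation=cv2.INTER_CUBIC).clip(0,255).astype('uint8'))
    print(proj(n,[548,-60,12]))
"
```

```text
clk 8.2 tcp [ 480.7 -229.8   92.8] yaw 82.27 F [ 1.   0.1 -0.7] grip 0.889
rv [-0.004  0.001  0.005] t cm [17.74  4.4   3.24]
[339.36033149 182.91250457]
[330.68694601 233.25307761]
```

View pics/top4.png

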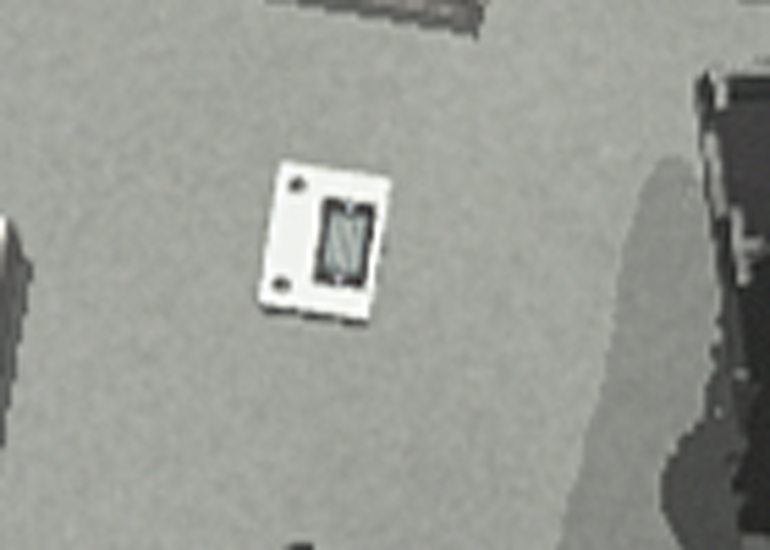

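View pics/scene4.png

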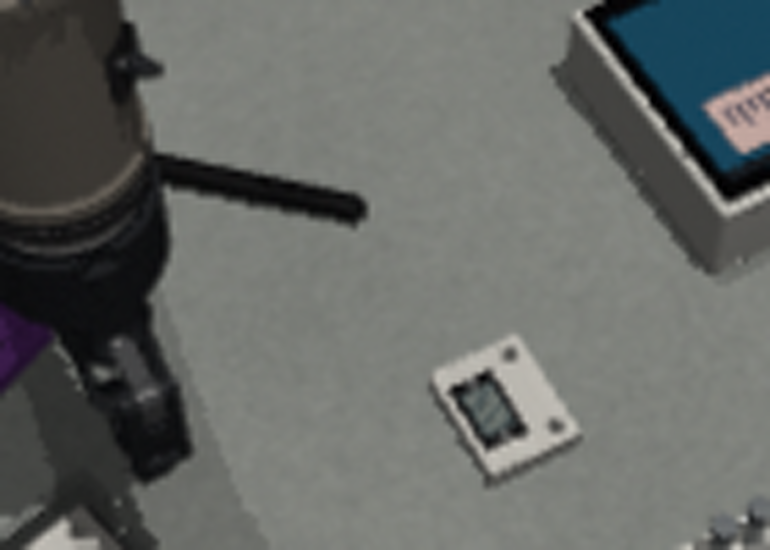

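```bash
cat >> h.py <<'E'
def dark(G,p,r=2,ref=215):
    x,y=map(round,p);w=np.clip(ref-G[y-r:y+r+1,x-r:x+r+1],0,None);w[w<15]=0
    yy,xx=np.mgrid[y-r:y+r+1,x-r:x+r+1];return (xx*w).sum()/w.sum(),(yy*w).sum()/w.sum()
def frame(A,B):
    d=B-A;yaw=np.arctan2(d[1],d[0]);L=np.hypot(*d[:2]);u=np.array([np.cos(yaw),np.sin(yaw)]);v=np.array([-u[1],u[0]])
    return np.round((A+B)[:2]/2-16*v,2),round(np.degrees(yaw),2),round(L,2)
E
python3 -c "
from h import *
g=np.load('pics/top4.npy').mean(2)
b=(280+297/5.5-.5,140+184/5.5-.5);a=(280+282/5.5-.5,140+284/5.5-.5)
for it in range(3): a=dark(g,a);b=dark(g,b)
print(a,b,frame(onz('top',a,12),onz('top',b,12)))
m=(np.load('pics/top4.npy').min(2)>200).astype(np.uint8);m[:150]=0;m[220:]=0;m[:,:310]=0;m[:,370:]=0
for c in cv2.findContours(m,cv2.RETR_EXTERNAL,cv2.CHAIN_APPROX_NONE)[0]:
  if cv2.contourArea(c)>100:
    r=cv2.minAreaRect(c);print(r,np.mean([onz('top',p,12) for p in cv2.boxPoints(r)],0))
gs=np.load('pics/scene4.npy').mean(2)
b=(240+556/5.5-.5,160+426/5.5-.5);a=(240+511/5.5-.5,160+354/5.5-.5)
for it in range(3): a=dark(gs,a,2,190);b=dark(gs,b,2,190)
print(a,b,frame(onz('scene',a,12),onz('scene',b,12)))
"
```

```text
(np.float64(330.67446835283755), np.float64(191.17339876683025)) (np.float64(333.49968213604575), np.float64(173.12917991099806)) (array([547.46, -57.92]), np.float64(-7.93), np.float64(45.69))
((338.5635986328125, 183.08670043945312), (20.451690673828125, 25.84972381591797), 8.746162414550781) [547.67383812 -58.05062884  12.        ]
(np.float64(332.05822510822514), np.float64(223.83203463203466)) (np.float64(340.76423772609814), np.float64(236.97798449612395)) (array([547.88, -57.99]), np.float64(-7.53), np.float64(46.8))
```

```bash
python3 -c "
from h import *
go(547.4,-62.4,40,82)
"
```

```text
clk 8.6 tcp [ 480.6 -229.6   92.2] yaw 82.01 F [-0.6  0.9 -0.3] grip 0.89
rv [-0.005  0.001  0.   ] t cm [17.49  4.31  5.19]
```

Emit:
drive_tool --steps '[-0.005,0.001,0,4.4,1.1,0,7.6,-0.005,0.001,0,8.8,2.2,0,7.6,-0.005,0.001,0,13.2,3.3,0,7.6,-0.005,0.001,0,17.5,4.3,0,7.6,-0.005,0.001,0,17.5,4.3,2,7.6,-0.005,0.001,0,17.5,4.3,4,7.6,-0.005,0.001,0,17.5,4.3,5.2,7.6,-0.005,0.001,0,17.5,4.3,5.2,7.6,-0.005,0.001,0,17.5,4.3,5.2,7.6]'

```text
clock: 9.5
tcp_pos: [547.3, -62.7, 40.0]
tool_rot: [0.0, 0.755, 0.656, 0.0]
wrist_force: [0.9, 0.0, -0.4]
grip_width: 0.892
```

```bash
python3 -c "
from h import *
go(547.4,-62.4,3.5,82)
i=manip.get_image('scene')[:,:,::-1];cv2.imwrite('pics/s5.png',cv2.resize(i[160:280,260:400],(700,600),interpolation=cv2.INTER_CUBIC))
"
```

```text
clk 9.5 tcp [547.3 -62.7  40. ] yaw 81.99 F [ 0.9  0.  -0.4] grip 0.892
rv [ 0. -0. -0.] t cm [0.03 0.01 3.65]
```

View pics/s5.png

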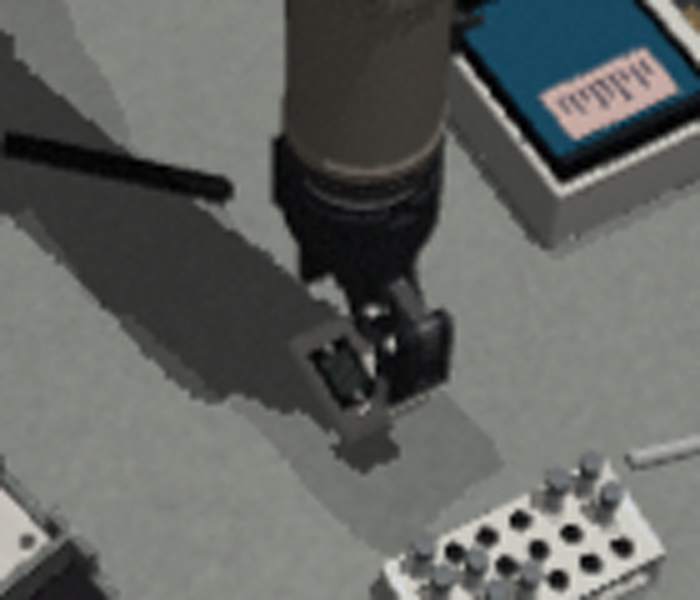

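Emit:
drive_tool --steps '[0,0,0,0.03,0,1.2,7.6,0,0,0,0.03,0,2.4,7.6,0,0,0,0.03,0,3.2,7.6,0,0,0,0.03,0,3.6,7.6,0,0,0,0.03,0,3.6,7.2,0,0,0,0.03,0,3.6,6.6,0,0,0,0.03,0,3.6,6.0,0,0,0,0.03,0,3.6,5.8,0,0,0,0.03,0,3.6,5.8,0,0,0,0.03,0,3.6,5.8]'

```text
clock: 10.55
tcp_pos: [547.4, -61.9, 5.0]
tool_rot: [0.0, 0.754, 0.656, 0.0]
wrist_force: [-1.2, 0.6, 5.4]
grip_width: 0.705
```

```bash
python3 -c "
from h import *
go(547.4,-62.4,3.5,82)
"
```

```text
clk 10.55 tcp [547.4 -61.9   5. ] yaw 82.04 F [-1.2  0.6  5.4] grip 0.705
rv [ 0.001 -0.     0.001] t cm [-0.05  0.    0.15]
```

Emit:
drive_tool --steps '[0,0,0,0,0,-0.5,5.8,0,0,0,0,0,-2,5.8,0,0,0,0,0,-4.5,5.8,0,0,0,0,0,-7.5,5.8,0,0,0,0,0,-10,5.8,0,0,0,0,0,-10.5,5.8]'

```text
clock: 11.15
tcp_pos: [550.0, -61.9, 112.3]
tool_rot: [0.003, 0.754, 0.656, 0.003]
wrist_force: [0.8, 0.8, -0.3]
grip_width: 0.708
```

```bash
python3 -c "
from h import *
go(493.5,247.6,100,82)
A=tri([('top',(199.47,209.5)),('scene',(403.1,154.6))]);B=tri([('top',(203.3,190.5)),('scene',(412.1,164.7))]);print(A,B,frame(A,B))
i=manip.get_image('scene')[:,:,::-1];cv2.imwrite('pics/s6.png',cv2.resize(i[130:260,260:400],(700,650),interpolation=cv2.INTER_CUBIC)[:600])
"
```

```text
clk 11.15 tcp [550.  -61.9 112.3] yaw 82.04 F [ 0.8  0.8 -0.3] grip 0.708
rv [ 0.008 -0.001  0.001] t cm [29.87 -9.89  1.18]
[473.59334471 271.44122055  37.63385757] [519.04937856 264.52512192  39.26441138] (array([493.91, 252.17]), np.float64(-8.65), np.float64(45.98))
```

View pics/s6.png

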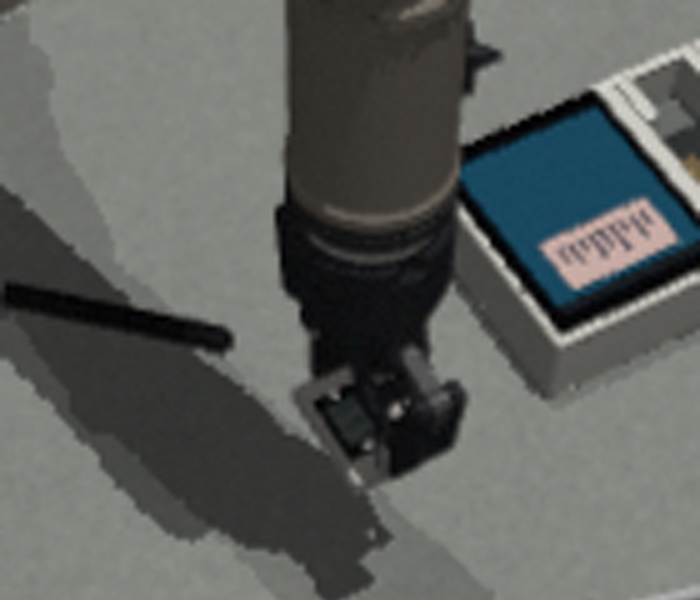

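Emit:
drive_tool --steps '[0.003,0,0,3,-1,0,5.8,0.006,0,0,6.5,-2.1,0,5.8,0.008,0,0,10.5,-3.5,0,5.8,0.008,0,0,14.5,-4.8,0,5.8,0.008,0,0,18.5,-6.1,0,5.8,0.008,0,0,22.5,-7.4,0,5.8,0.008,0,0,26,-8.6,0,5.8,0.008,0,0,28.5,-9.5,0.4,5.8,0.008,0,0,29.87,-9.89,0.9,5.8,0.008,0,0,29.87,-9.89,1.2,5.8,0.008,0,0,29.87,-9.89,1.2,5.8,0.008,0,0,29.87,-9.89,1.2,5.8,0.008,0,0,29.87,-9.89,1.2,5.8]'

```text
clock: 12.5
tcp_pos: [491.6, 245.4, 96.8]
tool_rot: [-0.003, 0.756, 0.655, -0.003]
wrist_force: [-0.8, 0.2, -1.2]
grip_width: 0.703
```

```bash
python3 -c "
from h import *
go(493.5,247.4,70,81.9)
for n,(a,b,c,d) in (('top',(140,250,150,290)),('scene',(90,200,340,480))):
    im=manip.get_image(n)[:,:,::-1]
    cv2.imwrite(f'pics/{n}7.png',cv2.resize(im[a:b,c:d],(700,550),interpolation=cv2.INTER_CUBIC))
"
```

```text
clk 12.5 tcp [491.6 245.4  96.8] yaw 81.84 F [-0.8  0.2 -1.2] grip 0.703
rv [-0.007  0.001 -0.001] t cm [0.23 0.18 2.68]
```

View pics/top7.png

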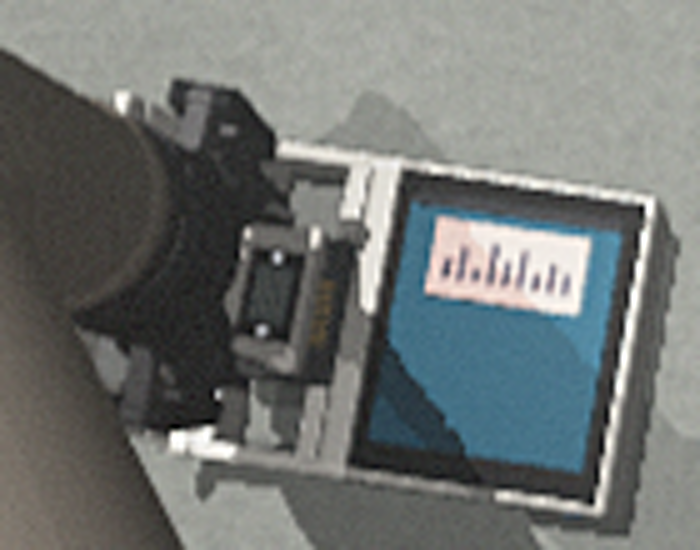

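View pics/scene7.png

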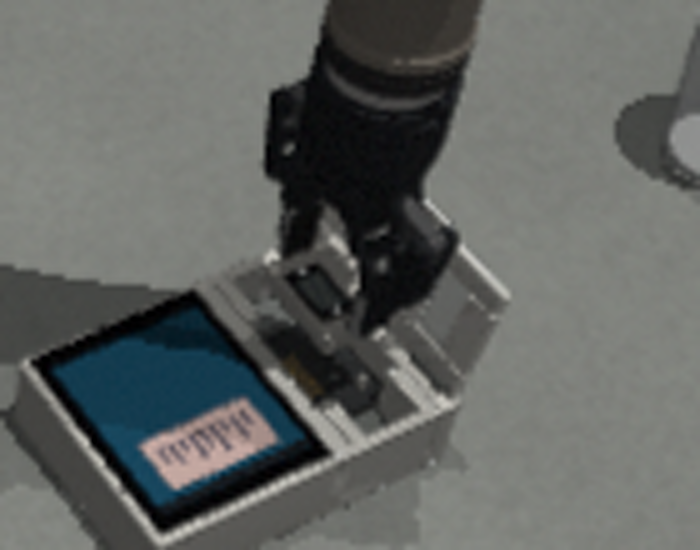

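Emit:
drive_tool --steps '[-0.004,0,0,0.12,0.1,1,5.8,-0.007,0,0,0.23,0.18,2,5.8,-0.007,0,0,0.23,0.18,2.7,5.8,-0.007,0,0,0.23,0.18,2.7,5.8,-0.007,0,0,0.23,0.18,2.7,5.8,-0.007,0,0,0.23,0.18,2.7,5.8]'

```text
clock: 13.2
tcp_pos: [492.7, 249.9, 70.1]
tool_rot: [-0.0, 0.754, 0.656, 0.0]
wrist_force: [-0.5, -0.3, -0.6]
grip_width: 0.708
```

```bash
python3 -c "
from h import *
im=avg('top',4);np.save('pics/top8.npy',im)
go(493.5,247.4,70,81.9)
cv2.imwrite('pics/t8.png',np.hstack([cv2.resize(im[180:220,185:225],(400,400),interpolation=0),cv2.resize(np.load('pics/top4.npy')[163:203,319:359],(400,400),interpolation=0)]).astype('uint8'))
"
```

```text
clk 13.4 tcp [492.7 249.8  70.2] yaw 82.04 F [ 0.1 -0.5 -1.7] grip 0.702
rv [-0.    -0.001  0.002] t cm [-0.22  0.11  0.02]
```

View pics/t8.png

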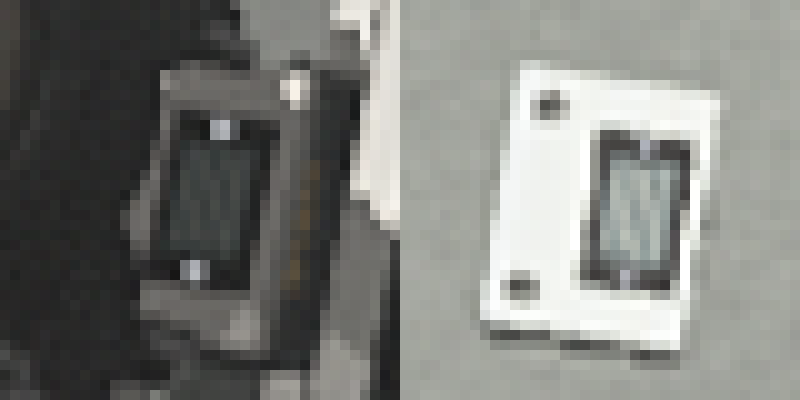

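```bash
python3 -c "
from h import *
def bright(G,p,r,ref):
    x,y=map(round,p);w=np.clip(G[y-r:y+r+1,x-r:x+r+1]-ref,0,None)
    yy,xx=np.mgrid[y-r:y+r+1,x-r:x+r+1];return (xx*w).sum()/w.sum(),(yy*w).sum()/w.sum()
g4=np.load('pics/top4.npy').mean(2);g8=np.load('pics/top8.npy').mean(2)
print(g4[175:180,340:348].astype(int));print(g4[188:193,338:346].astype(int))
print(g8[190:195,204:212].astype(int));print(g8[204:210,201:209].astype(int))
"
```

```text
[[213 223 239 232 246 251 248 248]
 [ 81 105 161 175 212 210 207 221]
 [ 67  68  76 178 127  70  77 104]
 [105 108  90 150  98  70  66  53]
 [144 153 143 122 120 132 112  67]]
[[ 91 125 137 144 174 156 178 115]
 [ 75  91 113 129 138 129 137  96]
 [ 61  68  97 178 127  84  80  74]
 [149 121  91 158 100  75  65  51]
 [237 228 210 212 203 212 163 154]]
[[ 88  96  95 101 105 107 104 107]
 [ 46  58  88  98  79  80  85  90]
 [ 33  25 159 186  88  37  43  51]
 [ 39  26 152 176  82  30  40  36]
 [ 57  50  58  55  43  44  39  34]]
[[ 46  59  59  59  63  60  71  60]
 [ 41  42  37  57  52  52  61  49]
 [ 33  28 113 173  99  40  43  41]
 [ 37  22 118 185 104  38  32  37]
 [ 84  76  67  94  58  36  39  33]
 [106 108  96  88  87  81  83  82]]
```

```bash
python3 -c "
from h import *
a4=onz('top',(341.15,190.45),13);b4=onz('top',(343.3,177.45),13)
a8=onz('top',(203.95,206.5),78.2);b8=onz('top',(206.77,192.47),78.2)
m4=(a4+b4)/2;m8=(a8+b8)/2;print(a4,b4,a8,b8)
for d in(b4-a4,b8-a8): print(np.hypot(d[0],d[1]),np.degrees(np.arctan2(d[1],d[0])))
th=np.radians(-8);u=np.array([np.cos(th),np.sin(th)]);v=np.array([-u[1],u[0]])
o=m4[:2]-np.array([547.57,-57.98]);print('dot mid in plate',o@u,o@v)
c=m8[:2]-u*(o@u)-v*(o@v);print('plate cam now',c)
A=onz('top',(199.47,209.5),40);B=onz('top',(203.3,190.5),40);s=frame(A,B)[0];e=s-c;print('seat',s,'err xy',e,'in plate axes',e@u,e@v)
print('robot plate est',np.array([492.7,249.8])+2.6*v)
"
```

```text
[529.10985308 -64.57561129  13.        ] [561.64399984 -69.50337647  13.        ] [476.18473713 247.47168663  78.2       ] [508.31853246 242.93454284  78.2       ]
32.90522109123762 -8.612805849712887
32.45252648981141 -8.036773568708915
dot mid in plate -0.9108928467818367 -9.27654435357234
plate cam now [494.44470834 254.26260862]
seat [493.87 251.52] err xy [-0.57470834 -2.74260862] in plate axes -0.18741797097514634 -2.7959016796033795
robot plate est [493.06185006 252.37469698]
```

Emit:
drive_tool --steps '[0,0,0,-0.25,-0.02,0,5.8,0,0,0,-0.25,-0.02,0.5,5.8,0,0,0,-0.25,-0.02,1.1,5.8,0,0,0,-0.25,-0.02,1.6,5.8,0,0,0,-0.25,-0.02,1.9,5.8,0,0,0,-0.25,-0.02,1.9,5.8,0,0,0,-0.25,-0.02,1.9,5.8]'

```text
clock: 14.1
tcp_pos: [491.9, 247.3, 50.8]
tool_rot: [-0.001, 0.754, 0.656, -0.0]
wrist_force: [0.3, -0.5, -1.1]
grip_width: 0.706
```

```bash
python3 -c "
from h import *
im=avg('top',3);np.save('pics/top9.npy',im);g=im.mean(2)
go(493,247.4,50,82)
i=manip.get_image('scene')[:,:,::-1]
cv2.imwrite('pics/t9.png',np.hstack([cv2.resize(im[175:225,185:225],(480,600),interpolation=0),cv2.resize(i[140:180,385:425],(320,600),interpolation=0)]).astype('uint8'))
print(g[190:197,202:212].astype(int));print(g[203:212,199:209].astype(int))
"
```

```text
clk 14.25 tcp [492.2 247.4  51.2] yaw 82.04 F [-0.5  0.5 -0.8] grip 0.702
rv [-0.    -0.001  0.001] t cm [0.01 0.08 0.12]
[[ 41  46  36  63 104 108 108 103 109 107]
 [ 43  42  39  49  99 109 107 106 109 106]
 [ 41  40  40  51  74  86  84  80  85  90]
 [ 39  45  40  56  47  37  39  31 120 115]
 [ 42  41  39  63  45  36  36  24 178 153]
 [ 43  41  44  64  46  50  46  37 132 111]
 [ 40  42  41  64  45  59  61  59  46  48]]
[[ 41  39  46 102 114  58  39  65  65  70]
 [ 38  35  48 104 103  51  45  68  65  65]
 [ 40  38  35  84  92  46  48  67  63  64]
 [ 39  41  38  49  73  45  45  50  47  49]
 [ 40  39  39  34  46  39  37  32  93 128]
 [ 42  39  38  37  34  31  28  28 117 170]
 [ 40  38  36  33  62  84  68  61  87 111]
 [ 41  37  39  31  90 110  96  97  87  76]
 [ 40  41  40  38 101 108 106 104 104 102]]
```

View pics/t9.png

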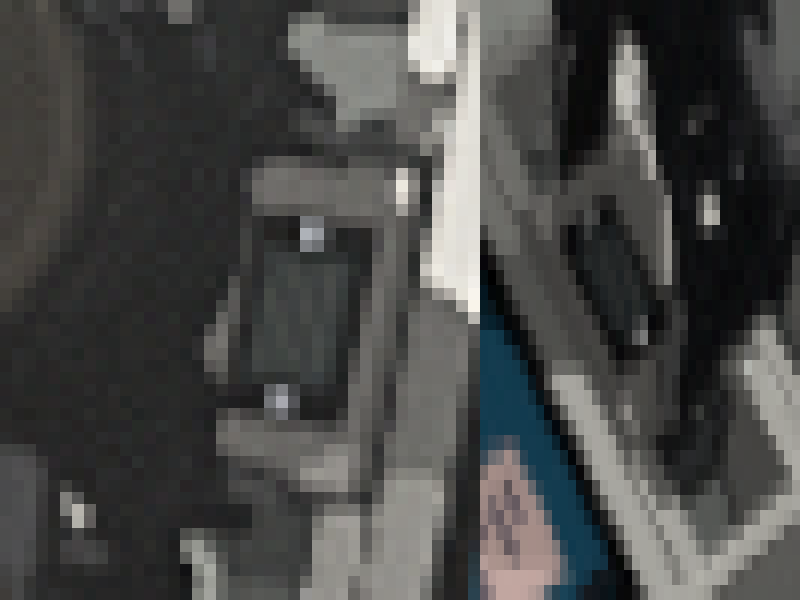

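```bash
python3 -c "
from h import *
g=np.load('pics/top9.npy').mean(2)
def br(p):
    x,y=p;W=np.clip(g[y-1:y+2,x-2:x+3]-55,0,None);yy,xx=np.mgrid[y-1:y+2,x-2:x+3];print(g[y-1:y+2,x-2:x+3].astype(int));return (xx*W).sum()/W.sum(),(yy*W).sum()/W.sum()
b=br((210,194));a=br((208,208));print(a,b)
z=51.2+8
a8=onz('top',a,z);b8=onz('top',b,z);m8=(a8+b8)/2;d=b8-a8;print(np.hypot(d[0],d[1]),np.degrees(np.arctan2(d[1],d[0])))
th=np.radians(-8);u=np.array([np.cos(th),np.sin(th)]);v=np.array([-u[1],u[0]])
c=m8[:2]+.91*u+9.28*v;s=np.array([493.87,251.52]);e=s-c;print(c,e@u,e@v)
"
```

```text
[[ 39  31 120 115  72]
 [ 36  24 178 153  65]
 [ 46  37 132 111  52]]
[[ 32  93 128  68  44]
 [ 28 117 170  85  32]
 [ 61  87 111  60  30]]
(np.float64(207.77865713556292), np.float64(207.94179218789893)) (np.float64(210.5304252998909), np.float64(193.98080697928026))
33.00604183454485 -7.898760780000483
[493.7307695  251.66871731] 0.15857296364463064 -0.1278928650271165
```

Emit:
drive_tool --steps '[0,0,0,0,0.01,0.2,5.8,0,0,0,0,0.01,0.4,5.8,0,0,0,0,0.01,0.5,5.8,0,0,0,0,0.01,0.6,5.8]'

```text
clock: 14.7
tcp_pos: [491.9, 247.1, 44.7]
tool_rot: [-0.001, 0.754, 0.656, -0.0]
wrist_force: [-0.3, -0.2, -0.9]
grip_width: 0.708
```

Emit:
drive_tool --steps '[0,0,0,0,0,0.1,5.8,0,0,0,0,0,0.2,5.8]'

```text
clock: 14.9
tcp_pos: [492.1, 247.2, 42.8]
tool_rot: [-0.0, 0.754, 0.656, -0.0]
wrist_force: [0.9, 0.2, -0.5]
grip_width: 0.701
```

Emit:
drive_tool --steps '[0,0,0,0,0,0.08,5.8,0,0,0,0,0,0.15,5.8]'

```text
clock: 15.1
tcp_pos: [492.5, 247.4, 41.6]
tool_rot: [-0.0, 0.754, 0.656, 0.0]
wrist_force: [1.2, 0.1, -1.0]
grip_width: 0.704
```

Emit:
drive_tool --steps '[0,0,0,0,0,0.1,5.8,0,0,0,0,0,0.2,5.8]'

```text
clock: 15.3
tcp_pos: [492.6, 247.5, 39.6]
tool_rot: [-0.0, 0.755, 0.656, 0.0]
wrist_force: [1.2, 1.3, -0.7]
grip_width: 0.701
```

Emit:
drive_tool --steps '[0,0,0,0,0,0.1,5.8,0,0,0,0,0,0.2,5.8]'

```text
clock: 15.5
tcp_pos: [492.6, 247.5, 37.6]
tool_rot: [-0.0, 0.755, 0.656, 0.0]
wrist_force: [2.0, -0.2, 0.1]
grip_width: 0.706
```

Emit:
drive_tool --steps '[0,0,0,0,0,0.1,5.8,0,0,0,0,0,0.15,5.8]'

```text
clock: 15.7
tcp_pos: [492.6, 247.5, 36.1]
tool_rot: [-0.0, 0.755, 0.656, 0.0]
wrist_force: [2.3, 1.1, 0.7]
grip_width: 0.704
```

Emit:
drive_tool --steps '[0,0,0,0,0,0.1,5.8,0,0,0,0,0,0.1,5.8]'

```text
clock: 15.9
tcp_pos: [492.6, 247.6, 35.2]
tool_rot: [-0.0, 0.754, 0.656, 0.001]
wrist_force: [2.4, 1.8, 0.4]
grip_width: 0.705
```

Emit:
drive_tool --steps '[0,0,0,0,0,0.1,5.8,0,0,0,0,0,0.1,5.8]'

```text
clock: 16.1
tcp_pos: [492.6, 247.7, 35.0]
tool_rot: [-0.0, 0.754, 0.656, 0.001]
wrist_force: [0.7, 0.3, 5.0]
grip_width: 0.707
```

Emit:
drive_tool --steps '[0,0,0,0,0,0,6.4,0,0,0,0,0,0,6.9,0,0,0,0,0,0,7.4,0,0,0,0,0,0,7.5,0,0,0,0,0,-0.2,7.5,0,0,0,0,0,-0.8,7.5,0,0,0,0,0,-2,7.5,0,0,0,0,0,-4,7.5,0,0,0,0,0,-7,7.5,0,0,0,0,0,-11,7.5,0,0,0,0,0,-15,7.5,0,0,0,0,0,-18,7.5]'

```text
clock: 17.3
tcp_pos: [492.8, 247.9, 218.0]
tool_rot: [0.0, 0.754, 0.656, 0.002]
wrist_force: [0.5, 0.7, -0.0]
grip_width: 0.877
```

```bash
python3 -c "
from h import *
print(np.round(manip.read_state()['joint_positions'],2))
go(500,300,215,82)
for n,(a,b,c,d) in (('top',(140,250,150,290)),('scene',(90,200,340,480))):
    im=manip.get_image(n)[:,:,::-1]
    cv2.imwrite(f'pics/{n}10.png',cv2.resize(im[a:b,c:d],(700,550),interpolation=cv2.INTER_CUBIC))
"
```

```text
[-0.11  0.37 -0.52  1.52  0.19  1.3  -0.79]
clk 17.3 tcp [492.8 247.9 218. ] yaw 82.07 F [ 0.5  0.7 -0. ] grip 0.877
rv [ 0.003 -0.003  0.001] t cm [ 5.26 -0.    0.32]
```

View pics/scene10.png

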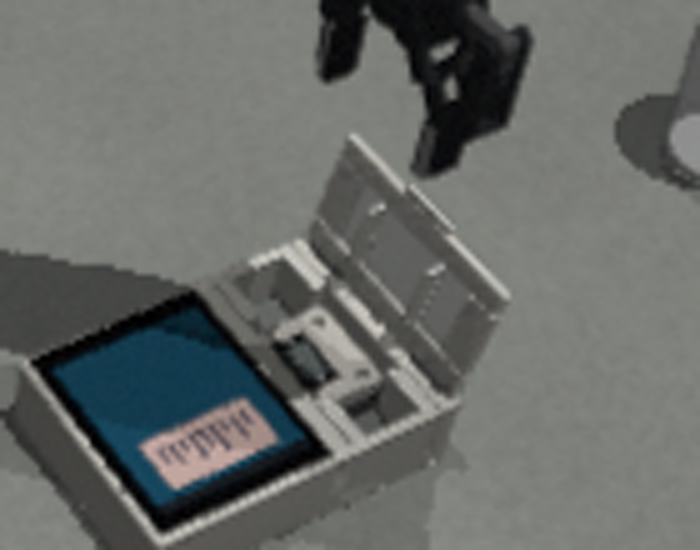

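View pics/top10.png

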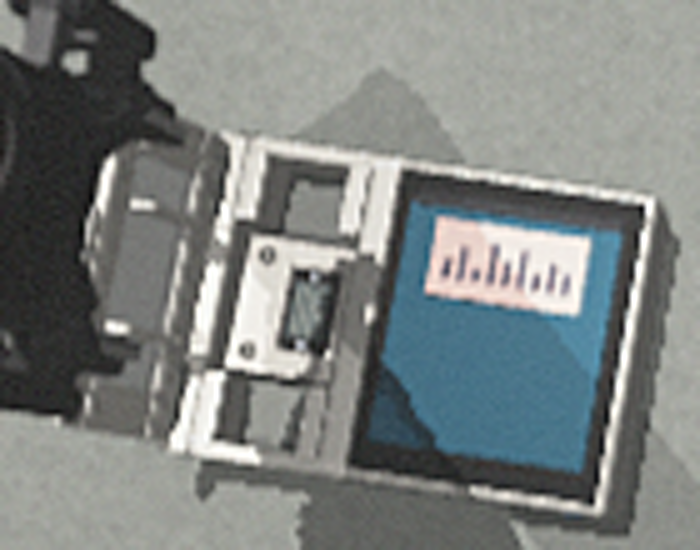

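```bash
python3 -c "
from h import *
P=tri([('scene',(426,131)),('top',(166.9,190.7))]);print(P,[(n,proj(n,P)) for n in('scene','top')])
s=np.array([493.9,251.6]);th=np.radians(-8.1);u=np.array([np.cos(th),np.sin(th)]);v=np.array([-u[1],u[0]])
d=P[:2]-s;print(d@u,d@v,P[2], np.degrees(np.arctan2(P[2]-60.5,-(d@v-41))))
sr=np.array([493,250.2]);T=sr+110*v;print(T);go(T[0],T[1],215,82)
"
```

```text
[501.74589806 307.48392768 139.7155425 ] [('scene', array([425.54645067, 131.16854133])), ('top', array([166.32077395, 190.36542849]))]
-0.10648956434615577 56.431907189624035 139.71554249585552 101.02367059332455
[508.49913551 359.10260235]
clk 17.4 tcp [494.9 249.5 220.6] yaw 82.06 F [0.9 0.1 0.9] grip 0.881
rv [ 0.009 -0.007  0.001] t cm [11.04 -0.17  0.64]
```

Emit:
drive_tool --steps '[0,0,0,3,0,-0.3,4,0,0,0,7,0,-0.3,0,0,0,0,10,0,0,0,0,0,0,11,0,2,0,0,0,0,11,0,5,0,0,0,0,11,0,8,0,0,0,0,11,0,10,0,0,0,0,11,0,10.5,0,0,0,0,11,0,10.5,0,0,0,0,11,0,10.5,0]'

```text
clock: 18.4
tcp_pos: [507.9, 356.8, 110.4]
tool_rot: [-0.0, 0.755, 0.656, 0.001]
wrist_force: [0.5, 0.4, 0.4]
grip_width: -0.005
```

```bash
python3 -c "
from h import *
sr=np.array([493,250.2]);th=np.radians(-8);v=np.array([np.sin(-th),np.cos(th)])
s=manip.read_state();d=s['tcp_pos'][:2]-sr;print('reader y',d@v,'x',d@np.array([v[1],-v[0]]),s['tcp_pos'][2])
for t in (100,90,80,70,60,50,40,30,20,10,0):
    a=np.radians(t);y=41-66*np.cos(a)+3.5*np.sin(a)+11;z=60.5+66*np.sin(a)+3.5*np.cos(a);print(t,round(y,1),round(z,1))
go(508.5,359.1,112,82)
i=manip.get_image('scene')[:,:,::-1]
cv2.imwrite('pics/s11.png',cv2.resize(i[60:180,370:510],(700,600),interpolation=cv2.INTER_CUBIC))
"
```

```text
reader y 107.62837745247668 x -0.05112793981701281 110.3532503536325
100 66.9 124.9
90 55.5 126.5
80 44.0 126.1
70 32.7 123.7
60 22.0 119.4
50 12.3 113.3
40 3.7 105.6
30 -3.4 96.5
20 -8.8 86.4
10 -12.4 75.4
0 -14.0 64.0
clk 18.4 tcp [507.9 356.8 110.4] yaw 82.04 F [0.5 0.4 0.4] grip -0.005
rv [ 0.001 -0.002  0.001] t cm [ 0.24  0.02 -0.16]
```

View pics/s11.png

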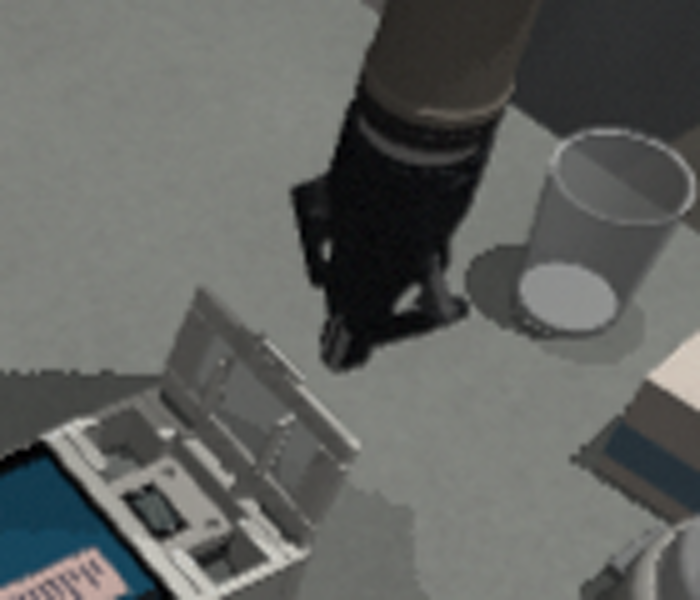

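Emit:
drive_tool --steps '[0,0,0,-2.25,0,-0.45,0,0,0,0,-3.75,0,-1.15,0,0,0,0,-4.55,0,-1.45,0,0,0,0,-5.2,0,-1.6,0,0,0,0,-5.85,0,-1.6,0,0,0,0,-6.35,0,-1.55,0,0,0,0,-6.95,0,-1.45,0,0,0,0,-7.5,0,-1.33,0]'

```text
clock: 19.25
tcp_pos: [497.1, 281.6, 122.2]
tool_rot: [-0.0, 0.754, 0.656, 0.0]
wrist_force: [1.5, 1.0, -0.1]
grip_width: -0.002
```

```bash
cat >> h.py <<'E'
def ry():
    sr=np.array([493,250.2]);th=np.radians(-8);v=np.array([np.sin(-th),np.cos(th)])
    s=manip.read_state();d=s['tcp_pos'][:2]-sr;print('reader y',d@v,'x',d@np.array([v[1],-v[0]]),'z',s['tcp_pos'][2],'F',np.round(s['wrist_force'],1),s['clock'])
E
python3 -c "
from h import *
ry()
i=manip.get_image('scene')[:,:,::-1]
cv2.imwrite('pics/s12.png',cv2.resize(i[80:200,350:490],(700,600),interpolation=cv2.INTER_CUBIC))
"
```

```text
reader y 31.64865927023154 x -0.3179094872092568 z 122.16942679350336 F [ 1.5  1.  -0.1] 19.25
```

View pics/s12.png

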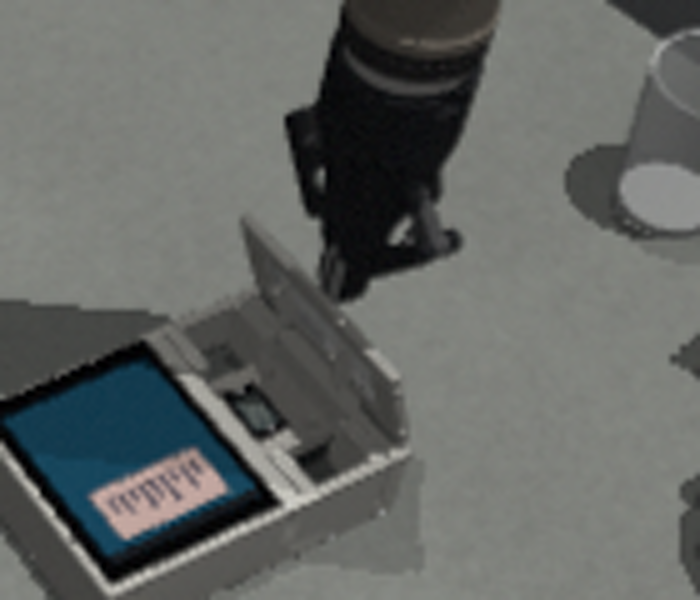

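Emit:
drive_tool --steps '[0,0,0,-0.5,0,0.2,0,0,0,0,-1.06,0,0.43,0,0,0,0,-1.55,0,0.72,0,0,0,0,-2.04,0,1.04,0,0,0,0,-2.5,0,1.42,0,0,0,0,-2.9,0,1.81,0,0,0,0,-3.27,0,2.25,0,0,0,0,-3.6,0,2.72,0,0,0,0,-3.9,0,3.22,0,0,0,0,-4.15,0,3.73,0,0,0,0,-4.35,0,4.27,0,0,0,0,-4.5,0,4.83,0]'

```text
clock: 20.5
tcp_pos: [490.6, 237.1, 73.4]
tool_rot: [-0.0, 0.754, 0.656, -0.0]
wrist_force: [0.2, 0.4, 0.6]
grip_width: -0.002
```

```bash
python3 -c "
from h import *
ry()
i=manip.get_image('scene')[:,:,::-1]
cv2.imwrite('pics/s13.png',cv2.resize(i[80:200,350:490],(700,600),interpolation=cv2.INTER_CUBIC))
"
```

```text
reader y -13.325857388147071 x -0.5927623875230965 z 73.40017879135851 F [0.2 0.4 0.6] 20.5
```

View pics/s13.png

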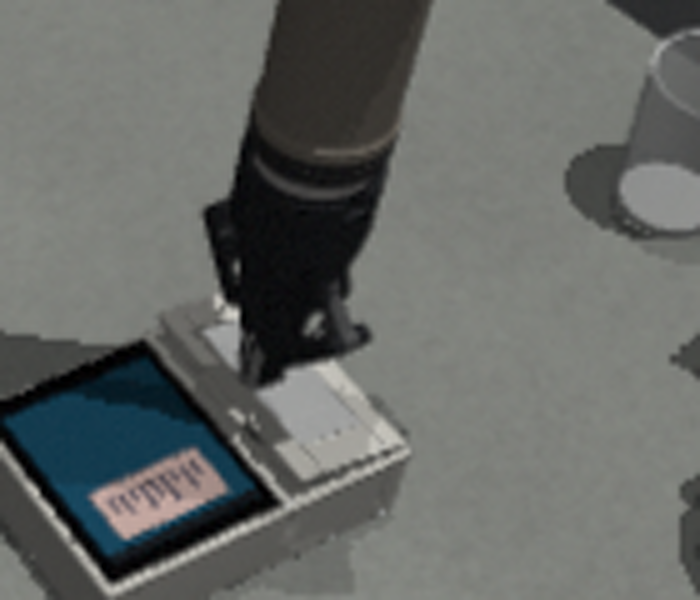

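Nearly shut. Next I press down near the free edge.

Emit:
drive_tool --steps '[0,0,0,-0.4,0,0.3,0,0,0,0,-0.6,0,0.6,0,0,0,0,-0.7,0,0.8,0,0,0,0,-0.7,0,0.9,0]'

```text
clock: 20.95
tcp_pos: [489.6, 229.6, 64.6]
tool_rot: [-0.0, 0.755, 0.656, -0.001]
wrist_force: [-0.5, -1.0, 0.4]
grip_width: -0.002
```

Emit:
drive_tool --steps '[0,0,0,0,0,0.1,0,0,0,0,0,0,0.15,0]'

```text
clock: 21.15
tcp_pos: [489.7, 229.6, 64.1]
tool_rot: [0.0, 0.755, 0.656, -0.001]
wrist_force: [-2.1, -1.5, 7.5]
grip_width: 0.001
```

Emit:
drive_tool --steps '[0,0,0,0,0,0.05,0,0,0,0,0,0,0.08,0,0,0,0,0,0,0.08,0]'

```text
clock: 21.45
tcp_pos: [489.7, 229.7, 64.0]
tool_rot: [0.0, 0.755, 0.656, -0.001]
wrist_force: [-3.1, -2.7, 8.6]
grip_width: -0.001
```

Emit:
drive_tool --steps '[0,0,0,0,0,-0.5,0,0,0,0,0,0,-3,0,0,0,0,0,0,-7,0,0,0,0,0,0,-11,0,0,0,0,-4,0,-13,0,0,0,0,-8,0,-13,0,0,0,0,-13,0,-13,0,0,0,0,-18,0,-13,0,0,0,0,-22,0,-13,0,0,0,0,-22,0,-13,0]'

```text
clock: 22.45
tcp_pos: [458.5, 4.4, 192.2]
tool_rot: [0.001, 0.759, 0.652, -0.002]
wrist_force: [0.3, -0.8, -0.2]
grip_width: 0.001
```

```bash
python3 -c "
from h import *
ry()
i=manip.get_image('scene')[:,:,::-1];t=manip.get_image('top')[:,:,::-1]
cv2.imwrite('pics/s14.png',np.hstack([cv2.resize(i[110:210,335:445],(440,400),interpolation=2),cv2.resize(t[155:245,165:285],(360,270),interpolation=2).repeat(1,0) if 0 else cv2.resize(t[140:240,195:285],(360,400),interpolation=2)]))
cv2.imwrite('pics/t14.png',t);cv2.imwrite('pics/s14f.png',i)
"
```

```text
reader y -248.16884979322842 x 0.023154658338313972 z 192.18306025201798 F [ 0.3 -0.8 -0.2] 22.45
```

View pics/s14.png

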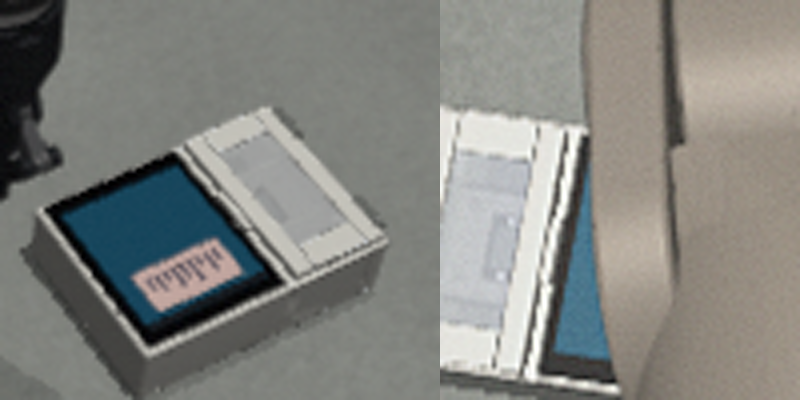

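View pics/s14f.png

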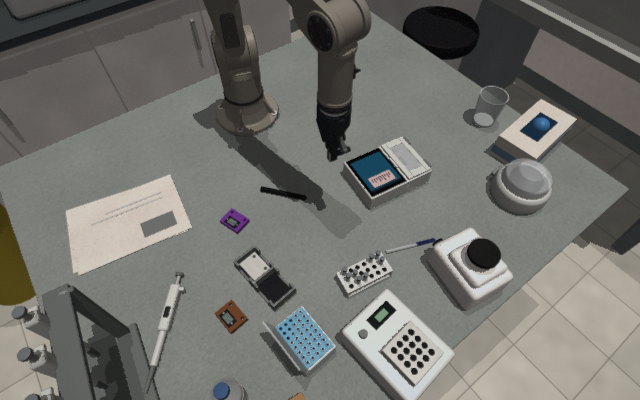

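The cover is flat and shut at scene (415,155), with the chip visible through its window. The blank is still in its pocket at (255,264), and the robot is clear of everything.

```bash
python3 -c "
from workcell import manip
print(manip.job_done())"
```

```text
the job is handed in; nothing more can be done
None
```

The chip plate is in the reader's nest with the cover shut, and I handed the job in at about 22.5 s of the 61 s allowed.

- **Plate:** I gripped it across its width in the tray, set it down on the bench and gripped it again by its ends. I then lowered it in steps of 1–2 mm, and both pins went through their holes with no more than about 2.5 N of wrist force. It touched the nest floor at the height where it should lie fully home, with 5 N of contact force. Pictures after I let go showed it flat, with a pin in each hole.
- **Cover:** I pushed it over from outside and pressed it down near its free edge with about 9 N. It stopped with its top at 64.0 mm, which is the shut height. The last pictures show it flat, with the chip visible through its window.
- **Blanking plate:** it is still in its pocket, and nothing else was disturbed. The robot was touching nothing at hand-in.
- **Disagreements:** camera positions differed from the arm's own by about 1.5–2 mm, so I aligned the plate to the pins by comparing both in the same camera. Grip readings were about 2–4 mm below the plate's real size in both grasps, with no visible effect.

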